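Take the sample carousel back one notch

ROBOT

A 7-joint arm with a two-finger parallel gripper is mounted at the origin on the work surface. World frame = base frame: x ahead of the robot, y to its left, z up, the work surface at z = 0. Lengths are in mm, angles in rad, forces in N, time in s.
With the tool pointing down it reaches from about 400 to 750 mm from the base axis. Payload 19.5 kg.
Tool frame: the origin (TCP) lies at the very end of the fingers, on their centre line; the grasp point (between the pads) lies 19 mm behind it; x points along the fingers, y is the direction in which the jaws open and shut, and the axes are right-handed (so a half turn about x gives the same grasp; the last joint's range is limited). The gripper opens to 85 mm and grips with 20 to 120 N. Pads are 22 mm wide; open, the fingers measure 114 mm over their backs; the gripper's body (76 mm by 85 mm) begins 54 mm behind the grasp point. The pads swing forward as they close: fully open they stand 13 mm farther back than shut.
Start: joints at [1.071, 0.707, -0.028, 1.485, 0.022, 0.951, -0.075], TCP at [254.125, -515.767, 231.268] pointing down, gripper open.
Joint ranges: [-2.71, 2.71], [-0.32, 2.16], [-1.57, 1.52], [0, 2.45], [-1.46, 4.6], [0, 2.02], [-2.83, 2.83]. Speed limits (rad/s): [1.89, 1.89, 2.57, 2.57, 3.01, 3.01, 3.01].

INTERFACE

Orientations are given as [roll, pitch, yaw] about the fixed x, y, z axes, in that order (R = Rz(yaw) Ry(pitch) Rx(roll)).
In Python, from station import observe, read_camera, close_job gives the robot as it stands.
- The arm moves only by the shell command python3 -m pendant 'ROWS' [OPENING] [FORCE]. ROWS is JSON, a list of rows, each an object with "slide": the shift along the tool's x, y, z in units of 25 mm (1.0 is 25 mm), a list of three; "twist": the turn about the tool's x in units of 6 degrees (1.0 is 6 degrees). A call has 1 to 8 rows; each row shifts and turns the commanded pose from where the row before left it, along the tool's axes as they then stand; what a row does not reach is not made up. A row lasts 1/10 s, in which the tool goes at most 50 mm and 8.59 degrees, less where a joint would pass 70% of its speed; a pose out of reach is approached as far as the arm can. A call with a number of a shift or a turn outside -1 to 1 is refused whole. A call with a gripper value outside its range is refused whole. OPENING is the opening, from 0 (shut) to 1 (fully open), set as the call begins (- or left out, the last holds). The fingers move at their own pace and stop on an object; FORCE is the grip in N (left out, the last holds). Time passes only in rows, so rows that do not move let the fingers close. It gives the time, the measured TCP pose, the force and the opening at its end, in the units of the state.
- observe(): the state, without advancing time (a new reading comes with each control period).
- read_camera(name): name is "scene" or "top"; returns a dict with "frame" (480x640x3 uint8, blue, green, red), "K" (3x3 intrinsics, pixels), "distortion" ([k1, k2, p1, p2, k3] as OpenCV has them; the pictures are not rectified), "rvec" (rotation vector, rad) and "tvec" (3), from world to camera coordinates, as OpenCV has them. Camera axes: x right, y down, z forward; pixel columns grow to the right and rows downward; lengths in mm; the calibration is good to about 2 mm. A picture is of the moment at which its call begins. There is no depth.
- close_job(): hands the job in, once; it reports no verdict.
The state is a dict: "t": time; "joint_positions": joint angles; "qd": joint speeds; "joint_efforts": joint torques, N m; "tool_pos": TCP position; "ee_rot": TCP orientation; "ft_force": force on the tool from outside, world axes, zero at the start; "wrist_torque": the same for the moment, N m; "grip_width": finger opening in mm.
Only numpy, scipy, OpenCV 4.12 (cv2) and the standard library are available. Lean on these libraries where they do the work, as an engineer would, in place of code of your own. Each camera call takes 0.05 s, during which the arm holds its last target. There are 200 camera calls.

TASK

The sample carousel has stepped one place too far. With a fingertip, lift the steel ratchet pawl off the toothed rim and tip it over until it rests back, push the wheel backward (clockwise seen from above) by one notch by one of its upright pegs, then tip the pawl forward again so that it drops fully into the gap between the teeth. Grasp nothing, leave the loose vials standing in the wheel, and do not disturb the things around it.

Things in the scene. Friction and masses are not known exactly. Their poses are not given: they have to be found in the camera images.
- carousel: The sample carousel: a round white drum fixed to the table, 264 mm across, with a white wheel on top. Origin: centre of its underside, on the table, on the wheel's vertical axis; z up. Its own +y axis points from the wheel's axis towards the pawl's place on the rim. The pawl's post (34 x 30 mm, 110 mm tall) stands just outside the rim at own x = 28, y = 128 to 158 mm.
- wheel_center (a point): Centre of the wheel's flat top, 80 mm above the table. The wheel is 240 mm across. On its rim (radius 104 to 120 mm) stand 12 grey teeth 14 mm high, one every 30 degrees: each has one upright face and one sloping face, with a 19 degree flat gap to the next tooth. A hub 40 mm across stands 30 mm above it, and around the hub are six vial sockets at radius 47 mm.
- wheel (a joint): Angle of the wheel about its vertical axis (rad), growing counter-clockwise seen from above (forward); about 0 at the start, one notch is 0.524. Backward is clockwise from above, negative. The wheel turns stiffly (about 1.5 N at a peg) and stays where it is left. While the pawl is down it blocks backward turning, apart from about 0.1 rad of play each way; it drops fully into a gap only when the wheel is within about 0.12 rad of the middle of a notch (0, -0.524, ...).
- pawl (a joint): Angle of the steel pawl about its level hinge (rad): 0 = down, nose in a gap between teeth; it grows as the pawl swings up and over; 1.4 = resting back against its stop. Swung past about 0.9 it falls back to the stop by its own weight and stays there; released short of that it falls down again. Very light to move (under 1.5 N).
- pawl_pivot (a point): The pawl's hinge point (fixed), at own x = 28, y = 112, z = 103 mm of the carousel. The hinge line runs along the carousel's own y; the pawl swings in the vertical plane along its own x. Down, a short arm (12 mm wide, 10 mm thick) reaches from the hinge towards own -x over the rim, to its end 33 mm from the hinge, which has a nose below and an upright thumb tab above.
- pawl_nose (a point): Lower end of the pawl's nose (moves with it), 10 x 14 mm, 20 mm below the hinge's height when down. Tipped back, the roller lies about 55 mm beyond the hinge (own +x), its middle about 38 mm above it. To drop the pawl in, push the roller back towards own -x until the fingertip is over the hinge, with the fingertip's lower end 12 to 28 mm above the hinge's height.
- pawl_tab (a point): Middle of the free-turning steel roller at the top of the thumb tab (moves with the pawl), 18 mm thick, 22 mm long along the hinge line; when down it is 60 mm above the hinge and 30 mm to its own -x side. To lift: put the fingertip's lower end 45 to 57 mm above the hinge's height in front of the roller and push level to own +x, past the hinge, until it tips over. Pushed lower the tab can jam.
- peg0 (a point): Centre of the top of push peg 0: an upright round steel peg fixed on the wheel, 12 mm thick, rising 40 mm above the wheel's top (top 120 mm above the table), at radius 85 mm. Six alike, 60 degrees apart, numbered counter-clockwise from above.
- peg1 (a point): Centre of the top of push peg 1: an upright round steel peg fixed on the wheel, 12 mm thick, rising 40 mm above the wheel's top (top 120 mm above the table), at radius 85 mm. Six alike, 60 degrees apart, numbered counter-clockwise from above.
- peg2 (a point): Centre of the top of push peg 2: an upright round steel peg fixed on the wheel, 12 mm thick, rising 40 mm above the wheel's top (top 120 mm above the table), at radius 85 mm. Six alike, 60 degrees apart, numbered counter-clockwise from above.
- peg3 (a point): Centre of the top of push peg 3: an upright round steel peg fixed on the wheel, 12 mm thick, rising 40 mm above the wheel's top (top 120 mm above the table), at radius 85 mm. Six alike, 60 degrees apart, numbered counter-clockwise from above.
- peg4 (a point): Centre of the top of push peg 4: an upright round steel peg fixed on the wheel, 12 mm thick, rising 40 mm above the wheel's top (top 120 mm above the table), at radius 85 mm. Six alike, 60 degrees apart, numbered counter-clockwise from above.
- peg5 (a point): Centre of the top of push peg 5: an upright round steel peg fixed on the wheel, 12 mm thick, rising 40 mm above the wheel's top (top 120 mm above the table), at radius 85 mm. Six alike, 60 degrees apart, numbered counter-clockwise from above.
- vial0_mid (a point): Middle of loose glass vial 0, 17 mm across and 42 mm tall, standing loosely on the wheel in a socket 12 mm high, at radius 47 mm.
- vial1_mid (a point): Middle of loose glass vial 1, 17 mm across and 42 mm tall, standing loosely on the wheel in a socket 12 mm high, at radius 47 mm.
- vial2_mid (a point): Middle of loose glass vial 2, 17 mm across and 42 mm tall, standing loosely on the wheel in a socket 12 mm high, at radius 47 mm.
- vial3_mid (a point): Middle of loose glass vial 3, 17 mm across and 42 mm tall, standing loosely on the wheel in a socket 12 mm high, at radius 47 mm.
- beaker: Bystander: open glass beaker, 68 mm across, 85 mm tall. Loose on the table; leave alone. Origin: at its underside.
- reagent: Bystander: amber reagent bottle, 64 mm across, about 140 mm tall. Loose on the table; leave alone. Origin: at its underside.
- jar: Bystander: white jar, 70 mm across, 80 mm tall. Loose on the table; leave alone. Origin: at its underside.
- driver: Bystander: screwdriver lying on the table. Loose on the table; leave alone. Origin: at its underside.
- tipbox: Bystander: closed box of pipette tips, 85 x 120 x 65 mm. Loose on the table; leave alone. Origin: at its underside.
- rack: Bystander: small rack of capped vials, 70 x 110 x 65 mm. Loose on the table; leave alone. Origin: at its underside.

How it is judged (in metres and radians):
On the way, in this order (a step that is already met when the one before it is completed fails the run):
1. the pawl is lifted and rests back while the wheel is still in its first notch (value of joint pawl above 1.2 rad and value of joint wheel between -0.25 and 0.25 rad), for 0.2 s.
2. the wheel is one notch back, the pawl still up (value of joint pawl above 1.2 rad and value of joint wheel between -0.654 and -0.394 rad), for 0.2 s.
At the end, for the whole second after the job is handed in: the pawl is down in a gap (below 0.06 rad), the wheel is at rest one notch back from the start (-0.524 +- 0.13 rad), and the four vials stand in their sockets (value of joint pawl below 0.06 rad and value of joint wheel between -0.654 and -0.394 rad and velocity of joint wheel between -0.05 and 0.05 rad/s and z of each of vial0_mid, vial1_mid, vial2_mid, vial3_mid in the frame of carousel above 0.095 m and angle between each of vial0_mid, vial1_mid, vial2_mid, vial3_mid's own z axis and vertical below 0.35 rad); the robot touches nothing.
It fails at once if a vial is lifted out of its socket (z of any of vial0_mid, vial1_mid, vial2_mid, vial3_mid in the frame of carousel above 0.11 m).
It fails at once if a vial is knocked over (angle between any of vial0_mid, vial1_mid, vial2_mid, vial3_mid's own z axis and vertical above 0.6 rad).
It fails at once if a bystander is moved more than 30 mm or lifted (distance of any of beaker, reagent, jar, driver, tipbox, rack from where it was at the start of the episode above 0.03 m).
It also fails if it takes over 58 s, if anything falls off the work surface, if the arm or the gripper's body presses on something with over 40 N, if the wrist force passes 120 N, or if a joint passes its speed limit or range.

## Working session

There is one attempt and no reset: what is moved stays moved. The work goes in short steps, Python scripts to look and compute and a shell command to move; the robot and the scene stay as the last step left them, time stands still between calls to the robot, and variables do not carry over. Pictures are saved under pics/ and viewed, about 8 in all and at most 12, crops included, and the job is handed in when it is done.

```bash
mkdir -p pics; ls
python3 - <<'E'
from station import observe, read_camera
import cv2, numpy as np, pickle
s=observe(); print(s)
d={}
for n in ("scene","top"):
    c=read_camera(n); d[n]=c; cv2.imwrite(f"pics/{n}0.png",c["frame"])
    R=cv2.Rodrigues(np.array(c["rvec"],float))[0]; print(n,(-R.T@np.array(c["tvec"]).ravel()).round(), c["K"],c["distortion"])
pickle.dump(d,open("c0.pkl","wb"))
E
```

```text
pics
{'t': 0.0, 'joint_positions': array([ 1.0713214 ,  0.70709144, -0.0276416 ,  1.48501943,  0.02202545,
        0.9508743 , -0.0755231 ]), 'qd': array([ 1.32157591e-03, -5.03952493e-04, -5.29176884e-04,  6.31518352e-04,
       -6.41916902e-04,  1.86608289e-03,  6.27328906e-05]), 'joint_efforts': array([ 4.69978795e-05, -8.83203650e+01,  1.23488657e+00, -2.36163926e+01,
        1.70885457e-02,  6.44541200e-03, -8.83870734e-05]), 'tool_pos': array([ 254.00937379, -515.55568504,  230.8290666 ]), 'ee_rot': array([-1.5345314 ,  1.56970701,  2.06484706]), 'ft_force': array([ 0.0922509 , -0.39678602, -0.5132458 ]), 'wrist_torque': array([-0.04736709, -0.0542531 , -0.04956189]), 'grip_width': 85.30475979148164}
scene [1278. -225.  954.] [[466.32595354   0.         320.63263438]
 [  0.         466.32595354 236.05672562]
 [  0.           0.           1.        ]] [0.01541766 0.         0.         0.         0.        ]
top [ 388.   48. 1850.] [[593.90632      0.         320.94534569]
 [  0.         593.90632    245.10600315]
 [  0.           0.           1.        ]] [-0.1864575  0.         0.         0.         0.       ]
```

View pics/scene0.png

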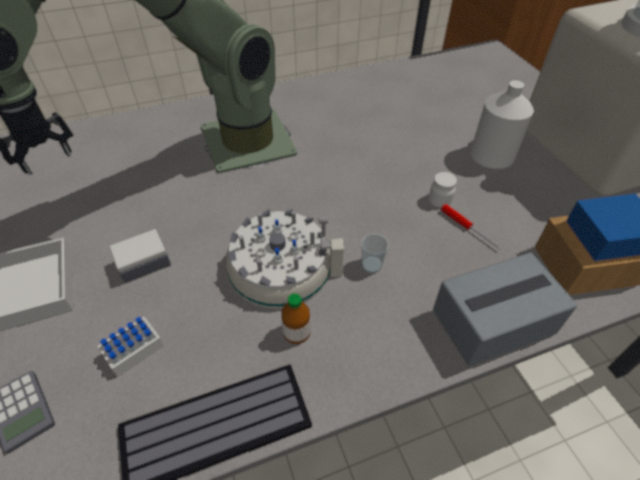

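View pics/top0.png

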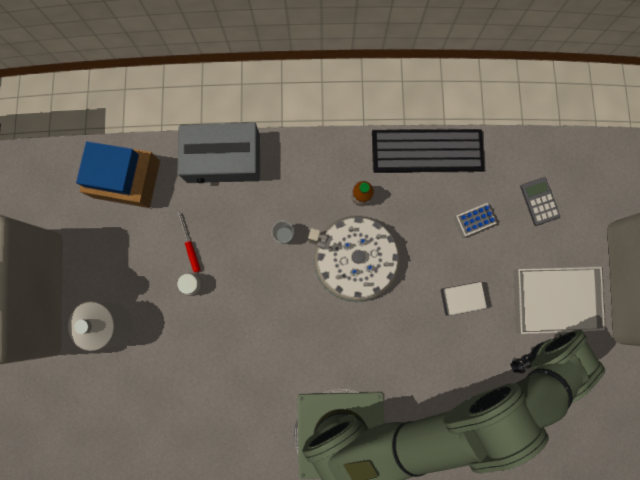

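Both pictures show the wheel (scene about (277,250), top about (358,257)). The post is on the beaker side (scene (337,258), top (315,236)), and the beaker is at top (283,233). I'll enlarge both and measure.

```bash
cat > h.py <<'E'
import numpy as np, cv2, pickle
from station import observe, read_camera
def cam(c): 
    R=cv2.Rodrigues(np.array(c["rvec"],float))[0]; return R,np.array(c["tvec"],float).ravel(),np.array(c["K"]),np.array(c["distortion"],float)
def ray(c,uv):
    R,t,K,D=cam(c); p=cv2.undistortPoints(np.array([[uv]],float),K,D).ravel()
    return -R.T@t, R.T@np.array([p[0],p[1],1.])
def plane(c,uv,z):
    o,d=ray(c,uv); return o+d*(z-o[2])/d[2]
def tri(c1,u1,c2,u2):
    o1,d1=ray(c1,u1);o2,d2=ray(c2,u2)
    a=np.linalg.lstsq(np.c_[d1,-d2],o2-o1,rcond=None)[0]
    p,q=o1+a[0]*d1,o2+a[1]*d2; return (p+q)/2,np.linalg.norm(p-q)
def proj(c,P):
    R,t,K,D=cam(c); return cv2.projectPoints(np.array(P,float).reshape(-1,1,3),R,t,K,D)[0].reshape(-1,2)
E
python3 - <<'E'
from h import *
d=pickle.load(open("c0.pkl","rb"))
a=d["scene"]["frame"][195:315,215:405]; b=d["top"]["frame"][205:310,265:410]
a=cv2.resize(a,None,fx=4.2,fy=4.2,interpolation=cv2.INTER_CUBIC); b=cv2.resize(b,None,fx=5.5,fy=5.5,interpolation=cv2.INTER_CUBIC)
cv2.imwrite("pics/a.png",a);cv2.imwrite("pics/b.png",b);print(a.shape,b.shape)
for n,r in (("scene",(215,195,190,120)),("top",(305,205,105,105))):
    c=d[n];f=c["frame"].astype(int);x,y,w,h=r
    blue=((f[...,0]-f[...,2])>50).astype(np.uint8)
    k,l,st,ce=cv2.connectedComponentsWithStats(blue)
    for i in range(1,k):
        u=ce[i]
        if x<u[0]<x+w and y<u[1]<y+h: print(n,u.round(1),st[i,4],plane(c,u,125).round(1))
print(plane(d["top"],(358,258),80))
E
```

```text
(504, 798, 3) (578, 798, 3)
scene [276.5 221.5] 8 [507.9 -47.  125. ]
scene [259.7 228.8] 12 [516.9 -92.1 125. ]
scene [293.9 241.6] 12 [584.5 -27.8 125. ]
scene [276.5 249.9] 19 [594.6 -73.7 125. ]
top [362.1 240.1] 8 [590.3 -73.6 125. ]
top [347.  244.3] 7 [578.9 -29.  125. ]
top [369.1 267.1] 8 [510.7 -91.8 125. ]
top [354. 271.] 9 [500.3 -47.4 125. ]
[541.9438909  -62.89015683  80.        ]
```

View pics/a.png

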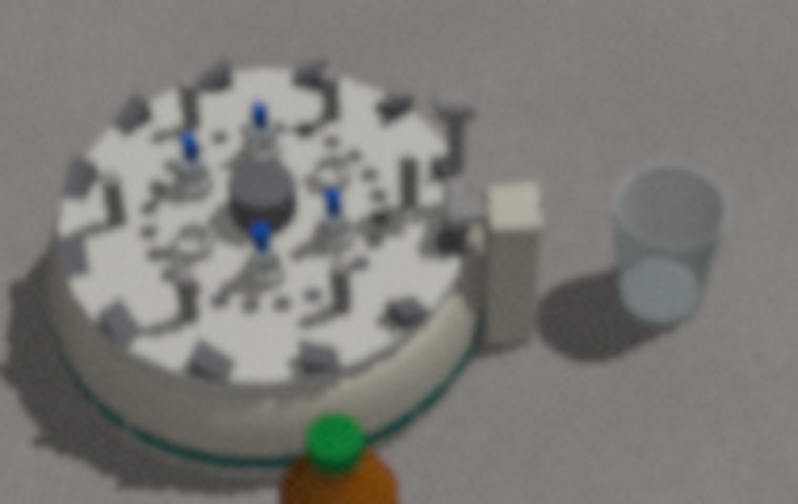

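View pics/b.png

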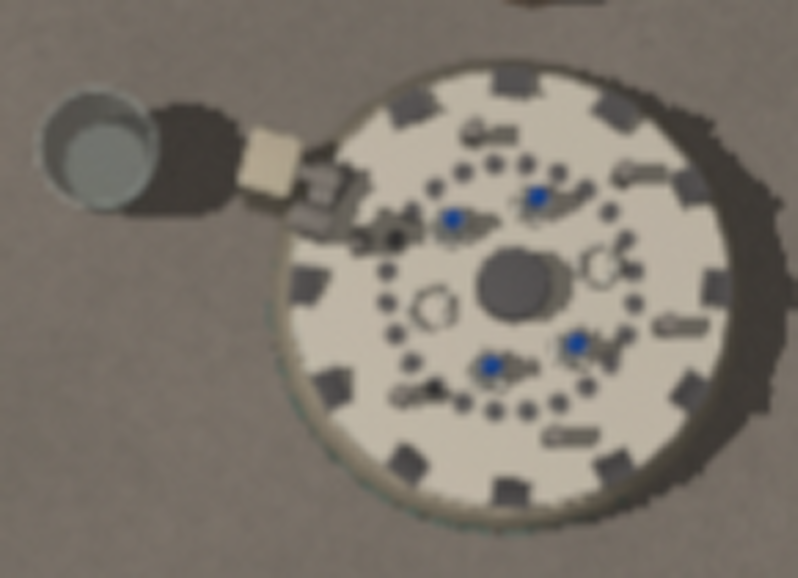

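Wheel, pegs (crop a (408,160), (187,285)…), pawl roller (a (455,108); b (313,220)), hinge (b (325,185)) and post top (a (515,190); b (270,160)) are all visible. Own +x points mostly toward world +x, so the numbers come next.

Run:
```python
from h import *
from scipy.spatial.transform import Rotation as Ro
d=pickle.load(open("c0.pkl","rb"));S,T=d["scene"],d["top"]
a=lambda x,y:(215+(x+.5)/4.2-.5,195+(y+.5)/4.2-.5)
b=lambda x,y:(265+(x+.5)/5.5-.5,205+(y+.5)/5.5-.5)
v=[((276.5,221.5),(354,271)),((259.7,228.8),(369.1,267.1)),((293.9,241.6),(347,244.3)),((276.5,249.9),(362.1,240.1))]
P=[tri(S,p,T,q) for p,q in v]
for p,e in P: print("vial",p.round(1),round(e,1))
C=np.mean([p for p,e in P],0);print("centre",C)
for n,p,q in (("post",(515,190),(270,160)),("roller",(455,108),(313,220)),("hub",(262,178),(513,285)),("beaker",(668,200),(98,150)),("cap",(335,440),None)):
    if q: 
        X,e=tri(S,a(*p),T,b(*q))
        w=X[:2]-C[:2]; print(n,X.round(1),round(e,1),"polar",np.hypot(*w).round(1),np.degrees(np.arctan2(w[1],w[0])).round(1))
for p in ((190,90),(330,83),(408,160),(340,270),(187,285),(112,180)):
    X=plane(S,a(*p),120);w=X[:2]-C[:2];print("peg",X.round(1),np.hypot(*w).round(1),np.degrees(np.arctan2(w[1],w[0])).round(1))
R=Ro.from_euler("xyz",observe()["ee_rot"]).as_matrix();print(R.round(3))
for n,u in (("reagent",(362,187)),("jar",(188,285))): print(n,plane(T,u,130).round())
```

```text
vial [501.1 -46.6 118. ] 2.4
vial [511.3 -91.6 119.2] 1.2
vial [579.8 -27.9 119.9] 2.6
vial [591.  -73.4 120.9] 0.9
centre [545.77937113 -59.8974314  119.48484247]
post [612.9  69.2 122.5] 2.7 polar 145.5 62.5
roller [575.9  46.9 161.3] 2.6 polar 111.0 74.2
hub [544.3 -59.4 111.2] 2.7 polar 1.6 160.3
beaker [624.6 162.5  88.5] 1.5 polar 236.0 70.5
peg [470.9 -79.1 120. ] 77.3 -165.6
peg [4.945e+02 2.000e-01 1.200e+02] 79.0 130.4
peg [568.6  22.5 120. ] 85.5 74.5
peg [631.4 -39.8 120. ] 88.0 13.2
peg [ 612.1 -120.7  120. ] 90.0 -42.5
peg [ 523.9 -139.9  120. ] 82.9 -105.3
[[-0.     0.442 -0.897]
 [ 0.001 -0.897 -0.442]
 [-1.    -0.001  0.   ]]
reagent [748. -77. 130.]
jar [468. 438. 130.]
```

```bash
cat >> h.py <<'E'
from scipy.spatial.transform import Rotation as Ro
C=np.array([545.,-60.]);A=np.radians(73.5);uy=np.array([np.cos(A),np.sin(A)]);ux=np.array([uy[1],-uy[0]])
def own(p): w=np.array(p[:2])-C; return np.array([w@ux,w@uy,p[2]]).round(1)
def st():
    s=observe();R=Ro.from_euler("xyz",s["ee_rot"]).as_matrix();print("t",s["t"],"own",own(s["tool_pos"]),"tooly deg",np.degrees(np.arctan2(R[1,1],R[0,1])).round(2),"down",R[:,0].round(3),"F",np.round(s["ft_force"],1),"g",round(s["grip_width"],1))
E
python3 -m pendant '[{"slide":[0,0,0],"twist":-1},{"slide":[0,0,0],"twist":-1},{"slide":[0,0,0],"twist":-1},{"slide":[0,0,0],"twist":-1},{"slide":[0,0,0],"twist":-1},{"slide":[0,0,0],"twist":-1},{"slide":[0,0,0],"twist":-1},{"slide":[0,0,0],"twist":-0.9}]' 0 20; python3 -c "from h import *;st()"
```

```text
t: 0.9
tool_pos: [254.0, -515.7, 231.0]
ee_rot: [-2.373, 1.57, 2.058]
ft_force: [-0.7, 1.1, 0.1]
grip_width: -0.0
t 0.9 own [-149.6 -519.5  231. ] tooly deg -16.13 down [-0.     0.001 -1.   ] F [-0.7  1.1  0.1] g -0.0
```

```bash
python3 -m pendant '[{"slide":[0,0.5,-1],"twist":0},{"slide":[0,0.5,-1],"twist":0},{"slide":[0,0.5,-1],"twist":0},{"slide":[0,0.5,-1],"twist":0},{"slide":[0,0.5,-1],"twist":0},{"slide":[0,0.5,-1],"twist":0},{"slide":[0,0.5,-1],"twist":0},{"slide":[0,0.5,-1],"twist":0}]' >/dev/null
python3 -m pendant '[{"slide":[0,0,-1],"twist":0},{"slide":[0,0,-1],"twist":0},{"slide":[0,0,-1],"twist":0},{"slide":[0,0,-1],"twist":0},{"slide":[0,0,-1],"twist":0},{"slide":[0,0,-1],"twist":0},{"slide":[0,0,-1],"twist":0},{"slide":[0,0,-1],"twist":0}]' >/dev/null
python3 -c "from h import *;st()"
```

```text
t 2.5 own [ -50.5 -118.4  231.2] tooly deg -16.37 down [-0.  0. -1.] F [ 0.6 -0.5 -0.5] g 0.4
```

```bash
python3 -m pendant '[{"slide":[0,0,-1],"twist":0},{"slide":[0,0,-1],"twist":0},{"slide":[0,0,-1],"twist":0},{"slide":[0,0,-1],"twist":0},{"slide":[0,0,-1],"twist":0},{"slide":[0,0,-1],"twist":0},{"slide":[0,0,-1],"twist":0},{"slide":[0,0,-1],"twist":0}]' >/dev/null
python3 -m pendant '[{"slide":[0,0,-1],"twist":0},{"slide":[0,0,-0.2],"twist":0},{"slide":[1,0,0],"twist":0},{"slide":[1,0,0],"twist":0},{"slide":[1,0,0],"twist":0},{"slide":[0.15,0,0],"twist":0},{"slide":[0,0,0],"twist":0}]' >/dev/null
python3 - <<'E'
from h import *
st()
s,t=read_camera("scene"),read_camera("top")
a=cv2.resize(s["frame"][165:285,255:375],(480,480),interpolation=cv2.INTER_CUBIC)
u,v=map(int,proj(t,[575,48,120])[0]); b=cv2.resize(t["frame"][v-35:v+35,u-23:u+23],(315,480),interpolation=cv2.INTER_CUBIC)
cv2.imwrite("pics/c1.png",np.hstack([a,b]))
E
```

```text
t 4.0 own [-50.9 110.3 152.6] tooly deg -16.38 down [-0.001 -0.    -1.   ] F [ 0.4 -0.5 -0. ] g -0.0
```

View pics/c1.png

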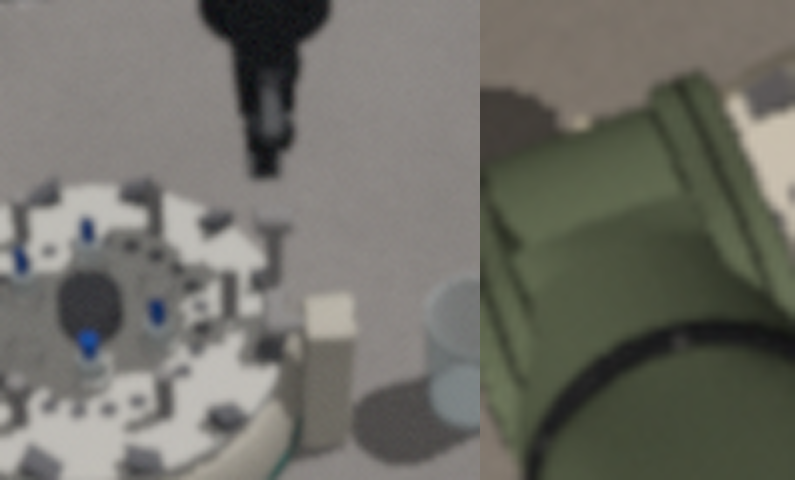

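Finger tip (263,175) is lined up with the roller (272,220), whose pawl is still down. Pushing level to own +x.

```bash
python3 -m pendant '[{"slide":[0,0.5,0],"twist":0},{"slide":[0,0.5,0],"twist":0},{"slide":[0,0.5,0],"twist":0},{"slide":[0,0.5,0],"twist":0},{"slide":[0,0.5,0],"twist":0},{"slide":[0,0.5,0],"twist":0},{"slide":[0,0.5,0],"twist":0}]' >/dev/null
python3 -c "from h import *;st()"
python3 -m pendant '[{"slide":[0,0.4,0],"twist":0},{"slide":[0,0.4,0],"twist":0},{"slide":[0,0,0],"twist":0},{"slide":[0,0,0],"twist":0}]' >/dev/null
python3 - <<'E'
from h import *
st()
s=read_camera("scene")
cv2.imwrite("pics/c2.png",cv2.resize(s["frame"][165:285,215:375],(640,480),interpolation=cv2.INTER_CUBIC))
E
```

```text
t 4.8 own [ 37.5 110.8 153.9] tooly deg -16.38 down [ 0.001  0.    -1.   ] F [0.1 0.8 0. ] g 0.2
t 5.2 own [ 56.4 110.9 153.2] tooly deg -16.38 down [ 0.  0. -1.] F [ 0.1 -0.1 -0.4] g 0.0
```

View pics/c2.png

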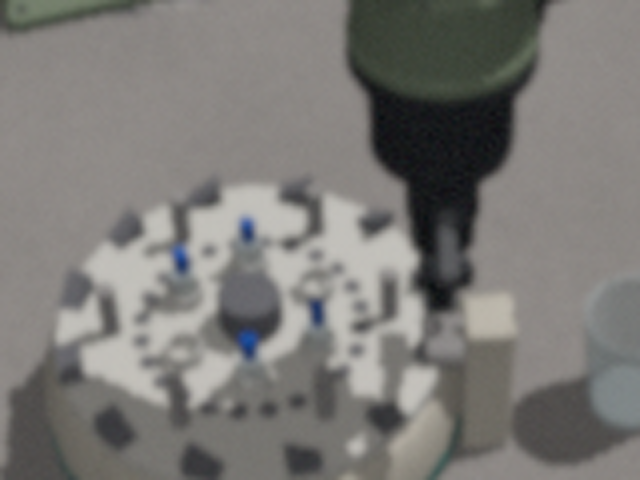

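The pawl is off the rim. A bright spot at (355,447) looks like the roller lying back. I'll check that by projection while moving to the far-side peg.

```bash
python3 -m pendant '[{"slide":[-1,0,0],"twist":0},{"slide":[-0.2,0,0],"twist":0},{"slide":[0,0,1],"twist":0},{"slide":[0,0,1],"twist":0},{"slide":[0,0,1],"twist":0},{"slide":[0,0,1],"twist":0},{"slide":[0,0,1],"twist":0},{"slide":[0,0,1],"twist":0}]' >/dev/null
python3 -m pendant '[{"slide":[0,0,1],"twist":0},{"slide":[0,0,0.7],"twist":0},{"slide":[0,0,0],"twist":0}]' >/dev/null
cat >> h.py <<'E'
def caps(c):
    # cap directions about the centre, own frame, degrees
    f=c["frame"].astype(int);k,l,s,ce=cv2.connectedComponentsWithStats(((f[...,0]-f[...,2])>50).astype(np.uint8));o=[]
    for i in range(1,k):
        q=own(plane(c,ce[i],119.5))
        if 35<np.hypot(*q[:2])<60: o.append((round(float(np.degrees(np.arctan2(q[1],q[0]))),1),round(float(np.hypot(*q[:2])),1)))
    return o
E
python3 - <<'E'
from h import *
st()
s=read_camera("scene");d=pickle.load(open("c0.pkl","rb"))
w=lambda x,y,z:np.r_[C+x*ux+y*uy,z]
print("roller back expected", proj(s,w(83,112,141)),"peg top exp",proj(s,w(0,-85,120)))
print("caps before",caps(d["scene"]),"now",caps(s))
cv2.imwrite("pics/c3.png",cv2.resize(s["frame"][185:305,215:375],(720,540),interpolation=cv2.INTER_CUBIC))
E
```

```text
t 6.35 own [ 56.8 -84.3 182.8] tooly deg -16.54 down [-0.    -0.001 -1.   ] F [-0.2  0.5 -0.4] g 0.1
roller back expected [[325.49925421 253.39292362]] peg top exp [[240.30170983 236.7692764 ]]
caps before [(177.9, 44.5), (-120.2, 45.5), (60.4, 48.3), (0.9, 46.8)] now [(178.5, 44.7), (-120.2, 45.5), (60.1, 48.7), (0.9, 46.8)]
```

View pics/c3.png

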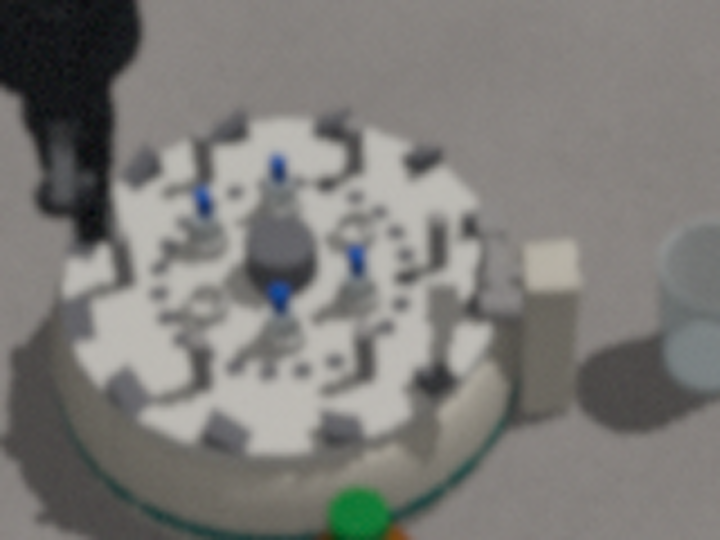

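The pawl lies back beside the post (grey at (497,300), expected (497,308)). The peg is at (118,240), expected (114,233). The wheel is unchanged. Now down behind the peg, then pushing.

```bash
python3 -m pendant '[{"slide":[1,0,0],"twist":0},{"slide":[1,0,0],"twist":0},{"slide":[1,0,0],"twist":0},{"slide":[0.2,0,0],"twist":0},{"slide":[0,0,0],"twist":0},{"slide":[0,-0.5,0],"twist":0},{"slide":[0,-0.5,0],"twist":0}]' >/dev/null
python3 -c "from h import *;st()"
python3 -m pendant '[{"slide":[0,-0.3,0],"twist":0},{"slide":[0,-0.3,0],"twist":0},{"slide":[0,-0.3,0],"twist":0},{"slide":[0,-0.3,-0.1],"twist":0},{"slide":[0,-0.3,-0.1],"twist":0},{"slide":[0,0,0],"twist":0}]' >/dev/null
python3 -c "from h import *;st();print(caps(read_camera('scene')),caps(read_camera('top')))"
```

```text
t 7.1 own [ 32.3 -81.2 104. ] tooly deg -16.36 down [ 0.002 -0.    -1.   ] F [-0.1 -0.6 -0.8] g 0.0
t 7.7 own [ -6.4 -76.2 102.6] tooly deg -16.33 down [-0.001  0.    -1.   ] F [ 0.2 -0.9  0.4] g -0.2
[(158.9, 45.8), (-139.1, 44.2), (42.0, 48.9), (-16.2, 46.6)] [(40.1, 47.1), (-19.9, 47.2), (161.7, 46.1), (-137.9, 47.2)]
```

```bash
python3 -m pendant '[{"slide":[0,-0.25,0],"twist":0},{"slide":[0,-0.25,0],"twist":0},{"slide":[0,-0.13,0],"twist":0},{"slide":[0,0,0],"twist":0},{"slide":[0,0,0],"twist":0}]' >/dev/null
python3 -c "from h import *;st();print(caps(read_camera('scene')),caps(read_camera('top')),caps(pickle.load(open('c0.pkl','rb'))['top']))"
```

```text
t 8.3 own [-21.4 -77.  102.5] tooly deg -16.38 down [-0.001 -0.    -1.   ] F [ 0.1 -0.4 -0.3] g -0.3
[(148.3, 46.2), (-150.6, 44.2), (-27.4, 47.0), (31.2, 48.2)] [(28.1, 47.4), (-28.2, 47.3), (150.7, 45.8), (-148.6, 46.8)] [(-0.4, 48.0), (58.2, 46.3), (-120.0, 46.9), (-179.0, 46.0)]
```

Both views agree on −29.3° (−0.51 rad), inside tolerance. Backing off and going round behind the roller.

```bash
python3 -m pendant '[{"slide":[0,0.6,0],"twist":0},{"slide":[0,0.6,0],"twist":0},{"slide":[-1,0,0],"twist":0},{"slide":[-1,0,0],"twist":0},{"slide":[-1,0,0],"twist":0},{"slide":[-0.6,0,0],"twist":0},{"slide":[0,0.6,-1],"twist":0},{"slide":[0,0.6,-1],"twist":0}]' >/dev/null
python3 -m pendant '[{"slide":[0,0.7,-1],"twist":0},{"slide":[0,0.7,-1],"twist":0},{"slide":[0,0.7,-1],"twist":0},{"slide":[0,0.7,-1],"twist":0},{"slide":[0,0.7,-1],"twist":0},{"slide":[0,0,-0.56],"twist":0},{"slide":[0,0,0],"twist":0}]' >/dev/null
python3 - <<'E'
from h import *
st()
s=read_camera("scene");print(caps(s))
cv2.imwrite("pics/c4.png",cv2.resize(s["frame"][175:295,215:375],(720,540),interpolation=cv2.INTER_CUBIC))
E
```

```text
t 9.9 own [125.1 114.5 191.8] tooly deg -16.24 down [-0.001  0.001 -1.   ] F [-0.4 -0.   0.2] g -0.1
[(147.2, 45.8), (-150.1, 43.9), (-27.4, 47.0), (30.4, 48.1)]
```

View pics/c4.png

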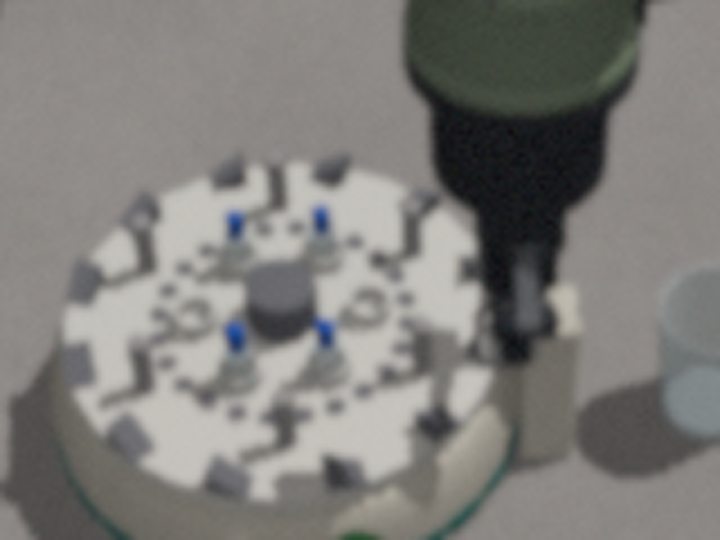

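Wheel one notch back, vials upright. The finger is at (515,345), on the far side of the pawl. Lowering and pushing back.

```bash
python3 -m pendant '[{"slide":[1,0,0],"twist":0},{"slide":[1,0,0],"twist":0},{"slide":[0.63,0,0.1],"twist":0},{"slide":[0,0,0],"twist":0},{"slide":[0,-0.5,0],"twist":0},{"slide":[0,-0.5,0],"twist":0}]' >/dev/null
python3 -c "from h import *;st()"
python3 -m pendant '[{"slide":[0,-0.5,0],"twist":0},{"slide":[0,-0.5,0],"twist":0},{"slide":[0,-0.5,0],"twist":0},{"slide":[0,-0.5,0],"twist":0},{"slide":[0,-0.5,0],"twist":0},{"slide":[0,-0.38,0],"twist":0},{"slide":[0,0,0],"twist":0},{"slide":[0,0,0],"twist":0}]' >/dev/null
python3 - <<'E'
from h import *
st()
s=read_camera("scene");print(caps(s))
cv2.imwrite("pics/c5.png",cv2.resize(s["frame"][175:295,215:375],(720,540),interpolation=cv2.INTER_CUBIC))
E
```

```text
t 10.55 own [100.9 109.  128. ] tooly deg -16.44 down [ 0.001 -0.    -1.   ] F [1.5 0.5 0.8] g 0.2
t 11.35 own [ 29.6 109.4 127.8] tooly deg -16.41 down [ 0.001 -0.    -1.   ] F [ 0.2 -0.4 -0.6] g 0.2
[(147.2, 45.8), (-150.7, 44.8), (30.4, 50.4), (-26.8, 48.4)]
```

View pics/c5.png

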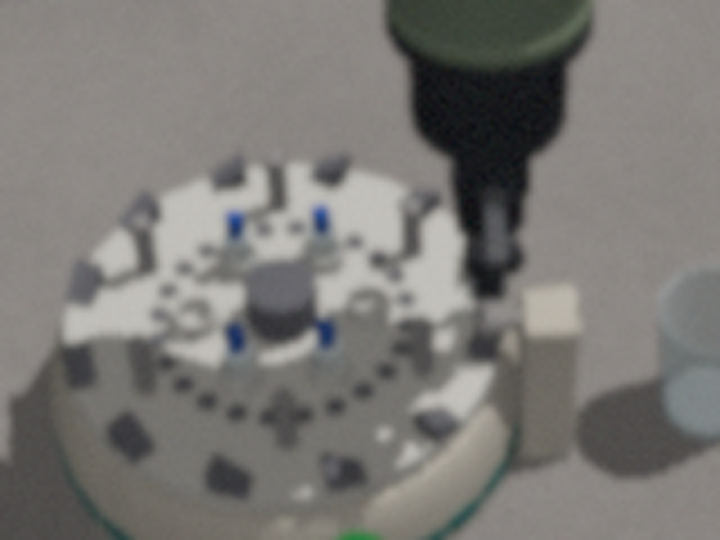

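The pawl has left its rest, and the finger is over the hinge at (490,300). Retreating +x and then up, clear of the view.

```bash
python3 -m pendant '[{"slide":[0,0.8,0],"twist":0},{"slide":[-1,0,0],"twist":0},{"slide":[-1,0,0],"twist":0},{"slide":[-1,0,0],"twist":0},{"slide":[-1,0,0],"twist":0},{"slide":[0,0,1],"twist":0},{"slide":[0,0,1],"twist":0},{"slide":[0,0,1],"twist":0}]' >/dev/null
python3 -m pendant '[{"slide":[0,0,1],"twist":0},{"slide":[0,-1,1],"twist":0},{"slide":[0,-1,1],"twist":0},{"slide":[0,-1,1],"twist":0},{"slide":[0,-1,1],"twist":0},{"slide":[0,-1,1],"twist":0},{"slide":[0,-1,1],"twist":0},{"slide":[0,-1,1],"twist":0}]' >/dev/null
python3 -m pendant '[{"slide":[0,0,1],"twist":0},{"slide":[0,0,1],"twist":0},{"slide":[0,0,1],"twist":0},{"slide":[0,0,1],"twist":0},{"slide":[0,0,0],"twist":0},{"slide":[0,0,0],"twist":0}]' >/dev/null
python3 - <<'E'
from h import *
st()
s,t=read_camera("scene"),read_camera("top");print(caps(s),caps(t))
d=pickle.load(open("c0.pkl","rb"))
k=lambda f:cv2.resize(f[195:275,275:355],(400,400),interpolation=cv2.INTER_CUBIC)
cv2.imwrite("pics/c6.png",np.hstack([k(d["scene"]["frame"]),k(s["frame"])]))
E
```

```text
t 13.6 own [-125.1 -265.8  226.9] tooly deg -16.43 down [ 0.  0. -1.] F [-0.5 -0.1  0.3] g -0.3
[(147.2, 45.8), (-150.6, 44.2), (-27.4, 47.0), (30.4, 48.1)] [(28.7, 47.0), (-29.6, 47.0), (150.7, 45.8), (-149.2, 46.7)]
```

View pics/c6.png

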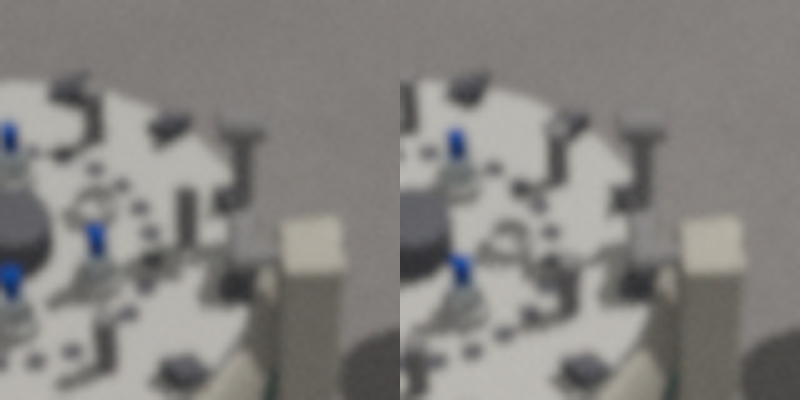

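The pawl is in the same place as before (roller (240,130) at the start, (640,130)−400 now), so it is fully down. The wheel is one notch back and the vials stand, so I'm handing in.

```bash
python3 -c "from station import close_job;print(close_job())"
```

```text
the job is handed in; nothing more can be done
None
```

The carousel is one notch back, the pawl is down in its gap again, and the job was handed in at about 13.7 s of the 58 s allowed. No verdict was reported.

With the fingers shut, I tipped the pawl back by its roller and pushed the far-side peg clockwise. I then pushed the roller forward again so the pawl dropped in, and moved the arm clear.

What the last checks showed:
- **Wheel:** the vial caps gave a turn of about −29.3° (−0.51 rad) in both cameras right after the push. After the pawl dropped they had stayed within about 1.5°. The target is −0.524 ± 0.13 rad.
- **Pawl:** in the scene camera, its roller is at the same pixels as at the start, when it was down. I had no direct reading of the joint angle.
- **Vials:** all four caps are still 44–48 mm from the axis, and they looked upright in the last full view of the wheel, taken just before the pawl was pushed forward.
- **Bystanders:** I did not measure their positions at the end. The readings I took showed no force above about 1.6 N, and the path stayed clear of them.

No check failed. The two views differed by up to about 2.5° on single caps, from blur.

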